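Prick the hanging hole in a printing stick

TASK

Take the thickest of the three printing sticks out of the caddy, lay it in the V-groove of the pricking jig with its plain end towards the stop, and push it gently along under the hood until it is fully home against the stop. Then slide the jig's black spring-return knob all the way to its end and let go there, so that it snaps back on its own. Leave the stick home in the groove and do not disturb the other sticks, the jar or the bottle.

Things in the scene. Friction and masses are not known exactly. Their poses are not given: they have to be found in the camera images.
- stick: the stick to work on: round wooden rod 18 mm in diameter, 150 mm long, with a cork cube of 28 mm on one end; 178 mm overall, about 60 g. Origin: centre of the cube's underside; -x points along the rod to the plain end, z up; the rod's axis is 14 mm above the origin. It starts in any of the three bays of the caddy, cube inside, 60 to 78 mm of bare rod sticking out
- stick_tip (a point): centre of the stick's plain end face. The stick balances about 90 mm from here. Laid on the bare table it dips 5 mm at this end; the cube's flats keep it from rolling
- stick_block (a point): centre of the stick's cork cube, 164 mm from the plain end along the axis
- caddy: plywood caddy fixed to the table, 130 mm deep (x), 176 mm wide (y), 74 mm high; origin: centre of its underside. Its mouth is its -x side and looks to the robot's right. Three bays (centres at y = -54, 0, 54 mm, at least 48 mm wide), closed at the back and roofed over all their depth, the bay floor 26 mm above the table, the roof's underside 42 mm above that floor
- caddy_mouth (a point): middle of the mouth at floor level, 65 mm from the caddy's origin. A lip 5 mm high and 6 mm deep across the mouth carries the rods and the cork blocks lie on the floor behind it: a stick must be lifted 7 to 12 mm, then drawn out straight towards the caddy's -x. The thick rod's axis starts 40 mm above the table
- jig: pricking jig fixed to the table; origin on the table under the stop's face, x along the groove to the stop, y to the slide's knob. A 90-degree V-groove between upright cheeks (26 mm apart, top 57 mm above the table) in which the stick sinks so deep that no finger fits beside it. Base: x -135 to 30, y -35 to 35 mm, 22 mm high; slide guide: x -42 to 18, y 30 to 137 mm, 52 mm high, 55 mm at the strap
- jig_stop (a point): middle of the stop's face on the axis of a stick in the groove, 45 mm above the table, axes as the jig's; the stick's plain end belongs here. The stop plate is 12 mm thick, 70 mm high. A hood (underside 58 mm, top 64 mm above the table) covers the last 27 mm of groove before it, so a stick is laid in short of the hood and pushed along
- jig_entry (a point): the groove's axis at its open entry end, 135 mm before the stop, 45 mm above the table. When the stick is home its cork cube stands outside, 15 mm clear of this end, over bare table
- slide (a joint): travel of the spring-return slide in m: 0 home, 0.030 at its end; it moves along the jig's -y, towards the groove. The spring pulls it home with about 3 N at home and 7 N at the end; let go, it returns within about 0.2 s. Its pricking nose stops just short of the stick
- slide_knob (a point): centre of the top of the slide's black upright knob: 16 mm (jig's x) by 12 mm (jig's y), top 95 mm above the table, standing clear for 40 mm below that. Home it is at x = -12, y = 105 mm in the jig's frame; it travels with the slide
- thin_stick: bystander stick, rod 10 mm in diameter, 144 mm long, with a cork block 24 x 20 x 20 mm, in another bay, 52 to 70 mm of rod sticking out; origin under the block's centre, -x to the plain end
- mid_stick: bystander stick, rod 12 mm in diameter, 150 mm long, with a cork block 24 x 22 x 22 mm, in another bay, 58 to 76 mm of rod sticking out; origin under the block's centre, -x to the plain end
- jar: bystander, closed round paint jar 56 mm in diameter, 68 mm high, standing; origin at the centre of its underside
- bottle: bystander, paint bottle 52 mm in diameter, 150 mm high, standing; origin at the centre of its underside
- tray: shallow open white paint tray fixed to the table, 80 mm (x) by 60 mm (y), 26 mm high; origin at the centre of its underside

How it is judged (in metres and radians):
On the way, in this order (a step that is already met when the one before it is completed fails the run):
1. the stick lies in the groove, fully home against the stop (plain end within 3 mm of it) (x of stick_tip in the frame of jig_stop above -0.003 m and y of stick_tip in the frame of jig_stop between -0.004 and 0.004 m and z of stick_tip in the frame of jig_stop between -0.004 and 0.004 m and angle between the x axis of stick and the x axis of jig, either way round below 0.05 rad), for 0.2 s.
2. with the stick home, the slide is at its end (at least 27 of 30 mm) (all of step 1 and value of joint slide above 0.027 m), for 0.1 s.
3. let go there, the slide snaps back on its own (faster than 60 mm/s, from beyond 10 mm, no finger on it) (velocity of joint slide below -0.06 m/s and value of joint slide above 0.01 m and contact force between the fingers and slide below 0.2 N).
At the end, for the whole second after the job is handed in: The stick lies released and still in the groove, its plain end within 3 mm of the stop and 4 mm of the groove's axis, parallel to the groove within 0.05 rad, and the slide is back home within 2 mm (all of step 1 and value of joint slide below 0.002 m and linear speed of stick below 0.01 m/s); the robot touches nothing.
It fails at once if the stick is pressed against the jig with more than 25 N (contact force between stick and jig above 25 N).
It fails at once if a bystander (other stick, jar, bottle) is moved by more than 25 mm or knocked over (distance of any of thin_stick, mid_stick, jar, bottle from where it was at the start of the episode above 0.025 m or angle between any of thin_stick, mid_stick, jar, bottle's own z axis and vertical above 0.4 rad).
It also fails if it takes over 72 s, if anything falls off the work surface, if the arm or the gripper's body presses on something with over 40 N, if the wrist force passes 120 N, or if a joint passes its speed limit or range.

ROBOT

A 7-joint arm with a two-finger parallel gripper is mounted at the origin on the work surface. World frame = base frame: x ahead of the robot, y to its left, z up, the work surface at z = 0. Lengths are in m, angles in degrees, forces in N, time in s.
With the tool pointing down it reaches from about 0.4 to 0.875 m from the base axis. Payload 6.5 kg.
Tool frame: the origin (TCP) lies at the very end of the fingers, on their centre line; the grasp point (between the pads) lies 19 mm behind it (tcp_to_grasp is the distance from the TCP to the grasp point, in m); z points along the fingers, y is the line along which they close (so a half turn about z gives the same grasp; the last joint's range is limited). The gripper opens to 88 mm and grips with 3 to 60 N. Pads are 18 mm wide; open, the fingers measure 123 mm over their backs; the gripper's body (75 mm by 187 mm) begins 45 mm behind the grasp point.
Start: joints at [-3.793, 30.733, -0.252, 88.115, 0.149, 61.152, -4.079], TCP at [0.65, 0, 0.239] pointing down, gripper open.
Joint ranges: [-154.64, 154.64], [-21.42, 123.67], [-72.66, 72.17], [13.99, 137.28], [-74.86, 254.86], [10.95, 109.41], [-158.01, 158.01]. Speed limits (degrees/s): [136.94, 136.94, 180, 180, 180, 180, 180].

INTERFACE

Orientations are given as a 3x3 rotation matrix whose columns are the frame's x, y, z axes.
In Python, from station import * gives the robot as it stands. The module is installed in compiled form; this text tells all that it offers.
- The arm moves only by the tool carry_out, never from a script. Its arguments are lists of equal length, an entry for each row: "travel": the shift along the tool's x, y, z in m, a list of three; "yaw": the turn about the tool's z in degrees. A call has 1 to 8 rows; each row is the pose to reach, as a shift and turn from the pose commanded when the call began, along the tool's axes at that moment; what a row does not reach only later rows make up. A row lasts 1/10 s, in which the tool goes at most 50 mm and 8.59 degrees, less where a joint would pass 70% of its speed; a pose out of reach is approached as far as the arm can. A call with a gripper value outside its range is refused whole. "grip" is the opening, from 0 (shut) to 1 (fully open), set as the call begins (left out, the last holds). The fingers move at their own pace and stop on an object; "force" is the grip in N (left out, the last holds). Time passes only in rows, so rows that repeat a pose let the fingers close. It gives the time, the measured TCP pose, the force, the opening and the grip force at its end, in the units of the state.
- observe(): the state, without advancing time (a new reading comes with each control period).
- snapshot(name): name is "scene" or "side" or "wrist"; returns a dict with "color" (384x512x3 uint8, red, green, blue), "range_z" (384x512 float32, m along the optical axis (not along the pixel's ray), 0 where there is no reading), "intrinsics" (3x3 intrinsics, pixels), "pose" (4x4, takes a point from camera to world coordinates). Camera axes: x right, y up, looking along -z (the intrinsics and any distortion apply to the point x, -y, -z); pixel columns grow to the right and rows downward; lengths in m; the calibration is good to about 2 mm. A picture is of the moment at which its call begins.
- sign_off(): hands the job in; it is judged then, once.
The state is a dict: "time": time; "q": joint angles; "joint_velocities": joint speeds; "joint_torque": joint torques, N m; "eef_pos": TCP position; "orientation": TCP orientation; "wrist_force": force on the tool from outside, world axes, zero at the start; "ft_torque": the same for the moment, N m; "finger_gap": opening from 0.0 (shut) to 1.0 (fully open); "gripper_force": force on a finger pad.
Only numpy, scipy, OpenCV 4.12 (cv2) and the standard library are available. Lean on these libraries where they do the work, as an engineer would, in place of code of your own. Each camera call takes 0.05 s, during which the arm holds its last target. There are 200 camera calls.

## Working session

There is one attempt and no reset: what is moved stays moved. The work goes in short steps, Python scripts to look and compute and a tool call to move; the robot and the scene stay as the last step left them, time stands still between calls to the robot, and variables do not carry over. Pictures are saved under pics/ and viewed, at most 10 in all, crops included, and the job is handed in when it is done.

Besides the shell and the picture viewer there is one more tool, called after "Emit:" as name(argument=value, ...) on one line, values as JSON. carry_out: Moves the arm, as the interface text tells. Its arguments: {"type":"object","properties":{"travel":{"type":"array"},"yaw":{"type":"array"},"grip":{"type":"number"},"force":{"type":"number"}},"required":["travel","yaw"]}

```bash
mkdir -p pics
cat > h.py <<'E'
from station import *
import numpy as np, cv2
def pts(s):
    K=s["intrinsics"];d=s["range_z"];v,u=np.mgrid[:384,:512]
    P=np.stack([(u-K[0,2])/K[0,0]*d,-(v-K[1,2])/K[1,1]*d,-d,np.ones_like(d)],-1)
    W=(P@s["pose"].T)[...,:3]; W[d==0]=np.nan
    return W
E
python3 - <<'E'
from h import *
o=observe();print(o["time"],o["eef_pos"],o["orientation"])
a=[]
for n in("scene","side"):
    s=snapshot(n);np.savez(n+"0.npz",**s);a.append(s["color"]);print(n,s["pose"].round(3).tolist(),s["intrinsics"].round(1).tolist(),(s["range_z"]>0).mean())
    cv2.imwrite(f"pics/{n}0.png",cv2.resize(s["color"][...,::-1],(768,576)))
E
```

```text
0.0 [6.49413584e-01 9.93054720e-06 2.37868873e-01] [[-1.01847953e-04  9.99998618e-01 -1.65923648e-03]
 [ 9.99999988e-01  1.01651039e-04 -1.18760963e-04]
 [-1.18592135e-04 -1.65924855e-03 -9.99998616e-01]]
scene [[0.507, -0.561, 0.654, 1.308], [0.862, 0.35, -0.368, -0.431], [-0.022, 0.75, 0.661, 0.862], [0.0, 0.0, 0.0, 1.0]] [[499.9, 0.0, 258.2], [0.0, 499.9, 188.4], [0.0, 0.0, 1.0]] 0.99517822265625
side [[0.674, 0.429, -0.601, -0.026], [-0.739, 0.401, -0.542, -0.555], [0.008, 0.809, 0.587, 0.642], [0.0, 0.0, 0.0, 1.0]] [[391.1, 0.0, 260.2], [0.0, 391.1, 194.7], [0.0, 0.0, 1.0]] 0.9959157307942709
```

View pics/scene0.png

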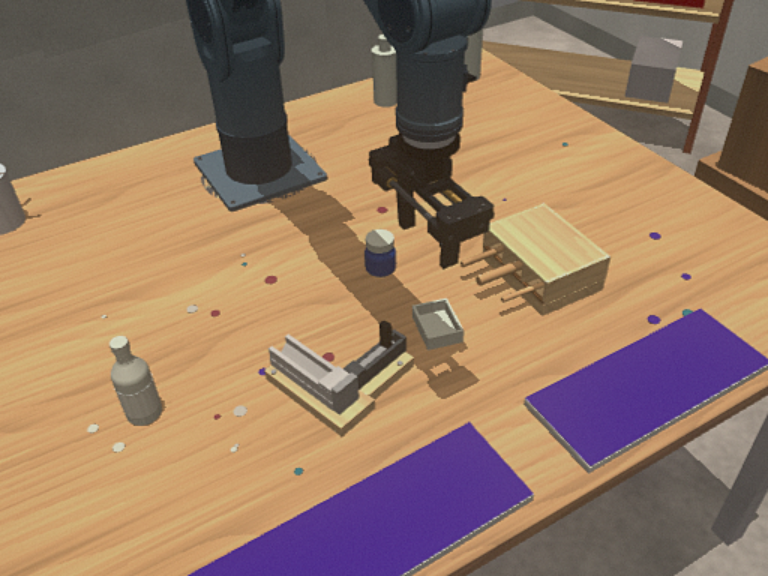

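View pics/side0.png

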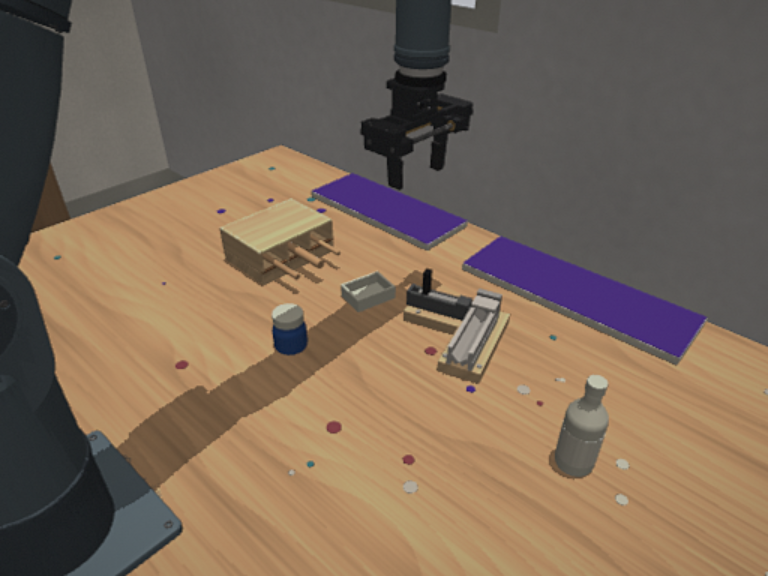

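The scene view shows the caddy at (545,255), with three rods on its mouth side; the middle one at (497,275) looks thickest. The jig is at (340,385), its hood at (345,385) and its knob at (386,333). The jar is at (380,252), the bottle at (135,385) and the tray at (438,322). Next I measure poses from the depth data.

Run:
```python
from h import *
C=[]
for n in("scene","side"):
    s=dict(np.load(n+"0.npz"));W=pts(s);m=np.isfinite(W[...,0])
    C.append(W[m])
    def sel(x0,x1,y0,y1,z0,z1):
        return W[m&(W[...,0]>x0)&(W[...,0]<x1)&(W[...,1]>y0)&(W[...,1]<y1)&(W[...,2]>z0)&(W[...,2]<z1)]
    # pixel probes (768 px coords)
    pr={"scene":dict(roof=(547,240),rodmid=(497,275),rodL=(480,257),rodR=(520,295),knob=(386,326),hood=(345,380),jar=(380,238)),
        "side":dict(roof=(280,225),rod1=(285,268),rod2=(307,255),rod3=(326,245),knob=(428,273),jar=(288,312),hood=(485,298))}[n]
    for k,(u,v) in pr.items(): print(n,k,W[int(v/1.5),int(u/1.5)].round(3))
    # caddy roof rect
    W2=W.copy(); r=W[int(pr["roof"][1]/1.5),int(pr["roof"][0]/1.5)]
    P=sel(r[0]-.15,r[0]+.15,r[1]-.15,r[1]+.15,.066,.082)
    print("roof",cv2.minAreaRect(P[:,:2].astype(np.float32)*1000),np.median(P[:,2]),len(P))
    k=W[int(pr["knob"][1]/1.5),int(pr["knob"][0]/1.5)]
    P=sel(k[0]-.03,k[0]+.03,k[1]-.03,k[1]+.03,.088,.102)
    if len(P):print("knob",P.mean(0),cv2.minAreaRect(P[:,:2].astype(np.float32)*1000),len(P))
    P=sel(k[0]-.2,k[0]+.15,k[1]-.2,k[1]+.05,.015,.027)
    print("base",cv2.minAreaRect(P[:,:2].astype(np.float32)*1000),len(P))
```

```text
scene roof [0.574 0.292 0.073]
scene rodmid [0.577 0.189 0.045]
scene rodL [0.519 0.197 0.04 ]
scene rodR [0.629 0.196 0.037]
scene knob [ 0.627 -0.053  0.093]
scene hood [ 0.669 -0.144  0.07 ]
scene jar [0.412 0.06  0.068]
roof ((575.142822265625, 290.4098815917969), (135.59303283691406, 180.38848876953125), 87.91850280761719) 0.07335798286253714 2381
knob [ 0.62560839 -0.05324565  0.09293467] ((625.361572265625, -52.84784698486328), (13.474651336669922, 12.528986930847168), 4.406389236450195) 39
base ((601.373046875, -117.2215576171875), (167.66871643066406, 171.59814453125), 17.235843658447266) 1150
side roof [0.569 0.275 0.076]
side rod1 [0.511 0.19  0.044]
side rod2 [0.562 0.19  0.047]
side rod3 [0.622 0.202 0.038]
side knob [ 0.616 -0.06   0.095]
side jar [0.411 0.057 0.067]
side hood [ 0.663 -0.145  0.063]
roof ((573.2589721679688, 288.6354675292969), (138.63986206054688, 180.3915557861328), 88.8081283569336) 0.07426946921541733 1460
knob [ 0.61942516 -0.05542874  0.09355324] ((619.5684204101562, -54.79750061035156), (14.15180778503418, 12.520576477050781), 40.06849670410156) 27
base ((597.7740478515625, -119.25553894042969), (166.04794311523438, 170.41561889648438), 17.914684295654297) 779
```

Emit:
carry_out(travel=[[0.04,-0.02,0.0],[0.08,-0.04,0.0],[0.12,-0.06,0.02],[0.15,-0.079,0.05],[0.15,-0.079,0.08],[0.15,-0.079,0.08]], yaw=[0,0,0,0,0,0], grip=0.46, force=35)

```text
time: 0.7
eef_pos: [0.5674, 0.1503, 0.155]
orientation: [[-0.003, 1.0, -0.008], [1.0, 0.003, -0.002], [-0.002, -0.008, -1.0]]
wrist_force: [-0.1, -0.7, -0.0]
finger_gap: 0.476
gripper_force: 0.0
```

Run:
```python
from h import *
s=snapshot("wrist");np.savez("w1.npz",**s)
cv2.imwrite("pics/w1.png",cv2.resize(s["color"][...,::-1],(768,576)))
W=pts(s);o=observe();print(o["time"],o["eef_pos"],o["finger_gap"],s["pose"].round(3).tolist())
# rod: slices in y outside the mouth
for y in np.arange(.13,.225,.01):
    m=(abs(W[...,1]-y)<.004)&(W[...,2]>.03)&(W[...,2]<.06)&(W[...,0]>.545)&(W[...,0]<.60)
    P=W[m]
    if len(P)>5: print(round(y,3),len(P),P[:,0].min().round(4),P[:,0].max().round(4),np.percentile(P[:,2],95).round(4))
for n in("scene","side"):
    V=pts(dict(np.load(n+"0.npz")))
    for nm,(x0,x1,y0,y1,z0) in dict(bottle=(.2,.6,-.5,-.26,.1),jar=(.35,.47,0,.12,.06),tray=(.5,.72,-.02,.1,.012)).items():
        m=(V[...,0]>x0)&(V[...,0]<x1)&(V[...,1]>y0)&(V[...,1]<y1)&(V[...,2]>z0)&(V[...,2]<.17)
        P=V[m]
        if len(P): print(n,nm,len(P),P.min(0).round(3),P.max(0).round(3))
```

```text
0.75 [0.56957739 0.14933819 0.15726372] 0.4636646625215164 [[1.0, -0.004, 0.006, 0.569], [0.002, 0.952, 0.307, 0.229], [-0.007, -0.307, 0.952, 0.302], [0.0, 0.0, 0.0, 1.0]]
0.16 164 0.5598 0.577 0.0498
0.17 182 0.5599 0.5778 0.05
0.18 178 0.5609 0.5776 0.0502
0.19 193 0.5609 0.5784 0.0501
0.2 200 0.5609 0.5782 0.0503
0.21 209 0.5619 0.5789 0.0501
0.22 191 0.5619 0.5796 0.0504
scene bottle 407 [ 0.502 -0.42   0.1  ] [ 0.537 -0.377  0.153]
scene jar 208 [0.383 0.035 0.06 ] [0.439 0.083 0.071]
scene tray 390 [ 0.549 -0.02   0.012] [0.645 0.098 0.051]
side bottle 515 [ 0.489 -0.422  0.1  ] [ 0.527 -0.382  0.152]
side jar 255 [0.385 0.032 0.06 ] [0.433 0.082 0.07 ]
side tray 359 [0.547 0.019 0.012] [0.637 0.098 0.029]
```

View pics/w1.png

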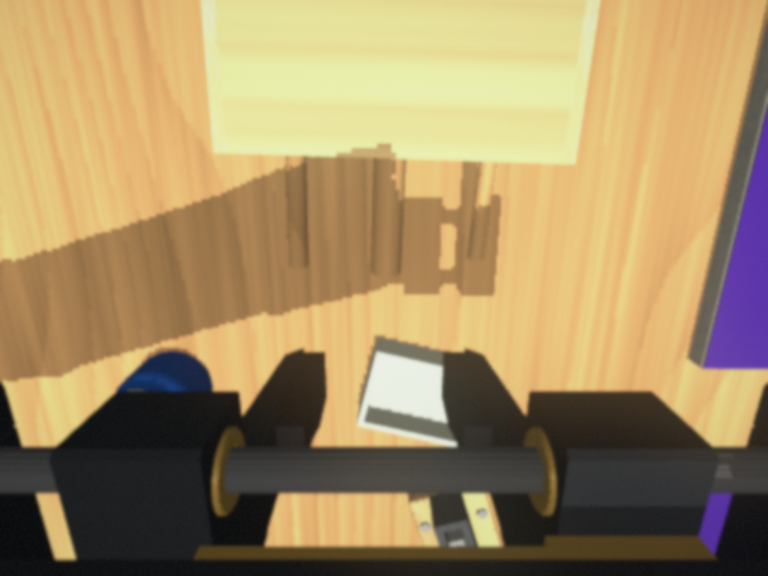

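The wrist view shows the roof edge at row 155 and the rods below it at columns 297, 385 and 475. The middle rod is 18 mm wide, its top is at z = 0.050 and its tip is near y = 0.154, so it is the thick one, about 72 mm out. I'll grip it at (0.570, 0.200).

Emit:
carry_out(travel=[[0.02,0,0.02],[0.05,0,0.04],[0.05,0,0.07],[0.05,0,0.1],[0.05,0,0.118],[0.05,0,0.128],[0.05,0,0.128]], yaw=[2.2,2.2,2.2,2.2,2.2,2.2,2.2])

```text
time: 1.45
eef_pos: [0.5717, 0.199, 0.0308]
orientation: [[0.04, 0.999, -0.0], [0.999, -0.04, -0.001], [-0.001, 0.0, -1.0]]
wrist_force: [0.1, 0.7, -0.1]
finger_gap: 0.456
gripper_force: 0.0
```

Emit:
carry_out(travel=[[0,0,0],[0,0,0],[0,0,0],[0,0,0],[0,0,0]], yaw=[0,0,0,0,0], grip=0.1, force=35)

```text
time: 1.95
eef_pos: [0.5717, 0.2001, 0.0314]
orientation: [[0.039, 0.999, 0.001], [0.999, -0.039, 0.0], [0.0, 0.001, -1.0]]
wrist_force: [0.2, -1.1, 2.5]
finger_gap: 0.19
gripper_force: 34.8
```

Emit:
carry_out(travel=[[0,0,-0.003],[0,0,-0.006],[0,0,-0.01],[0,0,-0.01]], yaw=[0,0,0,0])

```text
time: 2.35
eef_pos: [0.5712, 0.2002, 0.0412]
orientation: [[0.038, 0.999, 0.001], [0.999, -0.038, 0.0], [0.0, 0.0, -1.0]]
wrist_force: [-0.2, -0.5, -1.0]
finger_gap: 0.195
gripper_force: 34.8
```

Run:
```python
from h import *
s=snapshot("side");W=pts(s)
o=observe();print(o["eef_pos"],o["wrist_force"],o["ft_torque"],o["finger_gap"])
m=(abs(W[...,0]-.569)<.012)&(W[...,2]>.03)&(W[...,2]<.072)&(W[...,1]>.14)&(W[...,1]<.23)
P=W[m]
for y in np.arange(.15,.23,.01):
    q=P[abs(P[:,1]-y)<.005]
    if len(q): print(y.round(3),len(q),q[:,2].max().round(4))
cv2.imwrite("pics/s1.png",cv2.resize(s["color"][100:228,110:280,::-1],(680,512)))
```

```text
[0.57107892 0.20007765 0.0409692 ] [ 0.62806298 -0.1058011  -0.95793428] [0.00539445 0.01049998 0.02348562] 0.1920921204381106
0.15 2 0.0575
0.16 34 0.0595
0.17 14 0.06
0.18 18 0.0595
0.19 32 0.0713
0.2 14 0.0708
0.23 3 0.0677
```

View pics/s1.png

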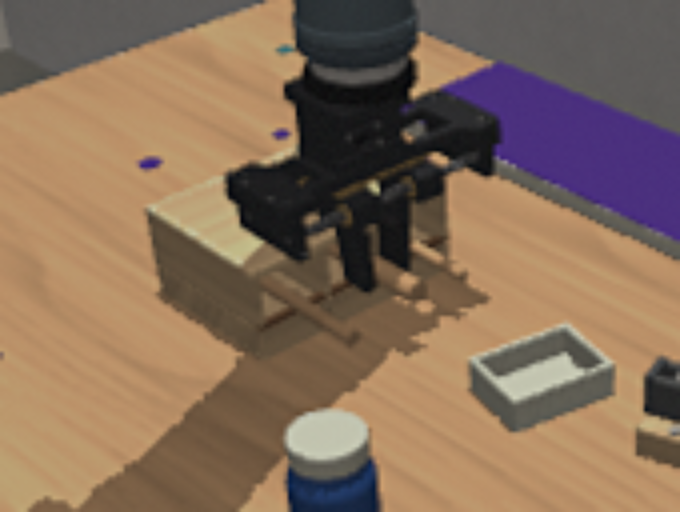

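The rod is gripped and lifted level at (400,280), with its top at about z = 0.0595. Drawing it straight out.

Emit:
carry_out(travel=[[-0.015,0,0],[-0.035,0,0],[-0.055,0,0],[-0.075,0,0],[-0.095,0,0],[-0.115,0,0],[-0.13,0,0],[-0.13,0,0]], yaw=[0,0,0,0,0,0,0,0])

```text
time: 3.2
eef_pos: [0.5657, 0.0662, 0.0406]
orientation: [[0.043, 0.999, -0.001], [0.999, -0.043, -0.002], [-0.002, -0.001, -1.0]]
wrist_force: [-0.3, -0.8, -1.4]
finger_gap: 0.193
gripper_force: 34.8
```

```bash
cat > look.py <<'E'
from h import *
import sys
def stick(n):
    s=snapshot(n);W=pts(s);return s,W
for n in ("scene","side"):
    s,W=stick(n)
    h=cv2.cvtColor(s["color"],cv2.COLOR_RGB2HSV)
    cv2.imwrite(f"pics/{sys.argv[1]}_{n}.png",cv2.resize(s["color"][70:320,120:420,::-1],(720,600)))
    np.savez(f"{sys.argv[1]}_{n}.npz",**s)
o=observe();print(o["time"],o["eef_pos"],o["wrist_force"],o["ft_torque"],o["finger_gap"],o["q"])
E
python3 look.py p2
```

```text
3.3 [0.56598648 0.07026416 0.04069294] [-0.28866975 -0.26626774 -0.39867097] [ 0.01130502  0.01302013 -0.0550667 ] 0.19420311150107597 [ -9.50784927  39.32545015  -2.75968157 106.62903235   3.07134754
  34.11017653 -16.41273596]
```

View pics/p2_side.png

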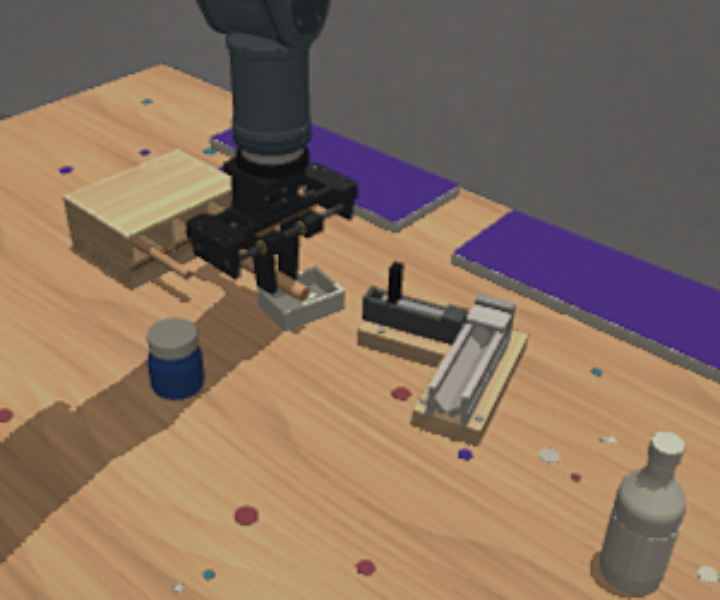

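The side view shows the stick clear of the caddy, with its tip at (300,290) over the tray; the jig, jar and bottle are untouched. Next I lift, turn the plain end towards the jig's x, and go to a clear spot beside the jig.

Emit:
carry_out(travel=[[0,0,-0.03],[0,0,-0.06],[0,0,-0.09],[-0.03,0,-0.11],[-0.06,-0.01,-0.11],[-0.09,-0.02,-0.11],[-0.13,-0.03,-0.11],[-0.161,-0.032,-0.11]], yaw=[0,-6,-13,-20,-28,-36,-44,-52])

```text
time: 4.1
eef_pos: [0.5269, -0.0901, 0.1508]
orientation: [[-0.768, 0.64, -0.001], [0.64, 0.768, -0.0], [0.0, -0.0, -1.0]]
wrist_force: [0.2, -0.5, -0.9]
finger_gap: 0.189
gripper_force: 34.8
```

Emit:
carry_out(travel=[[0,0,0],[0,0,0],[0,0,0],[0,0,0],[0,0,0],[0,0,0],[0,0,0],[0,0,0]], yaw=[-8,-16,-24,-32,-40,-48,-55,-57.8])

```text
time: 4.9
eef_pos: [0.5283, -0.088, 0.1508]
orientation: [[-0.951, -0.308, 0.001], [-0.308, 0.951, 0.001], [-0.001, 0.001, -1.0]]
wrist_force: [0.5, -0.2, -0.3]
finger_gap: 0.19
gripper_force: 34.8
```

```bash
python3 look.py p3
python3 - <<'E'
from h import *
# refined jig yaw: groove cheeks tops & base from wrist if visible, from static views
for n in("scene","side"):
    V=pts(dict(np.load(n+"0.npz")));P=V[np.isfinite(V[...,0])]
    O=np.array([.665,-.151]);a=np.radians(17.5);R=np.array([[np.cos(a),-np.sin(a)],[np.sin(a),np.cos(a)]])
    q=np.c_[(P[:,:2]-O)@R,P[:,2]]
    c=q[(q[:,0]>-.145)&(q[:,0]<-.03)&(abs(q[:,1])<.04)&(q[:,2]>.05)&(q[:,2]<.062)]
    for x in np.arange(-.135,-.03,.015):
        k=c[abs(c[:,0]-x)<.0075]
        if len(k): print(n,x.round(3),len(k),np.percentile(k[:,1],[0,20,50,80,100]).round(4),np.median(k[:,2]).round(4))
E
```

```text
5.0 [ 0.52827712 -0.08819682  0.15081605] [-0.05380932 -0.58194607 -0.12696046] [ 0.12562182 -0.06599033 -0.00320154] 0.19062186214469412 [ 27.33803338  29.44325215 -29.14879957 108.34384177  19.04044143
  46.9937119   95.91577781]
scene -0.135 18 [-0.0169 -0.0158 -0.0113  0.0181  0.0244] 0.0556
scene -0.12 48 [-0.0185 -0.0164 -0.0099  0.0187  0.0229] 0.0552
scene -0.105 49 [-0.019  -0.0168  0.0144  0.0185  0.0222] 0.0556
scene -0.09 48 [-0.0186 -0.0164  0.0014  0.0178  0.0236] 0.0558
scene -0.075 42 [-0.019  -0.0157  0.0017  0.0175  0.0232] 0.0562
scene -0.06 54 [-0.0199 -0.0171  0.0018  0.0178  0.0218] 0.0556
scene -0.045 49 [-0.0182 -0.016   0.0145  0.0176  0.0227] 0.055
scene -0.03 20 [-0.019  -0.0168 -0.012   0.0187  0.0225] 0.0561
side -0.135 30 [-0.0191 -0.0165 -0.0123  0.016   0.0204] 0.0556
side -0.12 36 [-0.0191 -0.017   0.0141  0.0177  0.0208] 0.0571
side -0.105 36 [-0.019  -0.0164 -0.0124  0.0167  0.0213] 0.0565
side -0.09 34 [-0.0191 -0.0175  0.0009  0.0172  0.0214] 0.0566
side -0.075 31 [-0.0191 -0.0171  0.0136  0.0167  0.0206] 0.0566
side -0.06 29 [-0.0189 -0.0164  0.014   0.0174  0.0204] 0.0569
side -0.045 27 [-0.0194 -0.0167  0.0138  0.0176  0.02  ] 0.0568
side -0.03 15 [-0.019  -0.0165 -0.0125  0.0159  0.0204] 0.0567
```

View pics/p3_side.png

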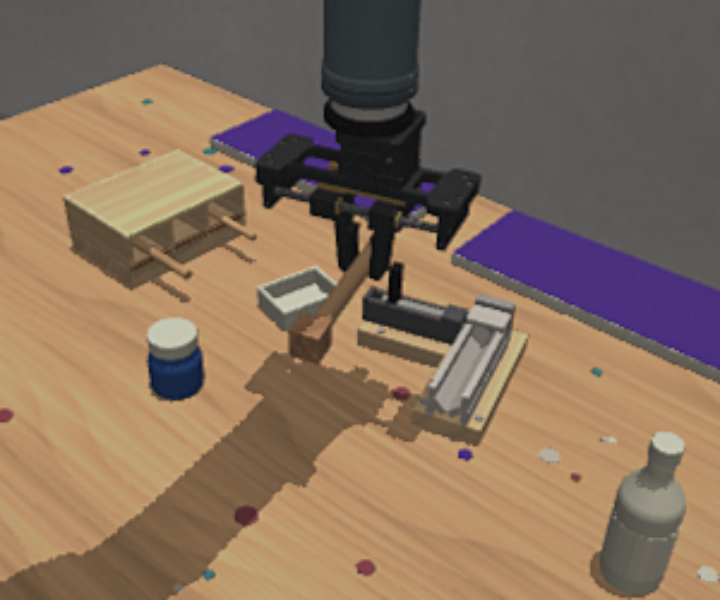

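The stick hangs level with its cube towards the robot at (310,335). The spot below is clear. Lowering it.

Emit:
carry_out(travel=[[0,0,0.03],[0,0,0.06],[0,0,0.09],[0,0,0.115],[0,0,0.13],[0,0,0.137],[0,0,0.141],[0,0,0.141]], yaw=[0,0,0,0,0,0,0,0])

```text
time: 5.8
eef_pos: [0.5283, -0.0894, 0.0101]
orientation: [[-0.953, -0.302, 0.001], [-0.302, 0.953, -0.0], [-0.001, -0.0, -1.0]]
wrist_force: [0.2, -0.3, -0.3]
finger_gap: 0.192
gripper_force: 34.8
```

Emit:
carry_out(travel=[[0,0,0.002],[0,0,0.004],[0,0,0.004]], yaw=[0,0,0])

```text
time: 6.1
eef_pos: [0.528, -0.0897, 0.006]
orientation: [[-0.953, -0.302, 0.001], [-0.302, 0.953, -0.0], [-0.0, -0.0, -1.0]]
wrist_force: [0.0, -0.1, 0.2]
finger_gap: 0.193
gripper_force: 34.8
```

Emit:
carry_out(travel=[[0,0,0],[0,0,0],[0,0,0],[0,0,-0.02],[0,0,-0.05],[0.03,0,-0.09],[0.07,0,-0.1],[0.1,0,-0.1]], yaw=[0,0,0,0,0,0,0,0], grip=0.55)

```text
time: 6.9
eef_pos: [0.4318, -0.1207, 0.1073]
orientation: [[-0.953, -0.302, 0.002], [-0.302, 0.953, -0.002], [-0.002, -0.002, -1.0]]
wrist_force: [-0.3, -1.0, -0.7]
finger_gap: 0.549
gripper_force: 0.0
```

```bash
cat > st.py <<'E'
from h import *
# stick points relative to expected place, from all cams; frame u along jig x (17.5deg), v left
a=np.radians(17.5);R=np.array([[np.cos(a),-np.sin(a)],[np.sin(a),np.cos(a)]])
def prof(W,O,us,vlim=.03,z0=.006,z1=.07):
    P=W[np.isfinite(W[...,0])];q=np.c_[(P[:,:2]-O)@R,P[:,2]]
    q=q[(abs(q[:,1])<vlim)&(q[:,2]>z0)&(q[:,2]<z1)]
    for u in us:
        k=q[abs(q[:,0]-u)<.005]
        if len(k)>3: print("  u",round(u,3),len(k),"v",np.percentile(k[:,1],[2,98]).round(4),"z",np.percentile(k[:,2],95).round(4))
E
python3 - <<'E'
from st import *
o=observe();print(o["eef_pos"],o["orientation"].round(3).tolist(),o["wrist_force"])
for n in("wrist","scene","side"):
    s=snapshot(n);W=pts(s);print(n);prof(W,np.array([.415,-.125]),np.arange(-.03,.18,.01),z1=.04)
    if n=="wrist":
        cv2.imwrite("pics/w4.png",s["color"][...,::-1])
E
```

```text
[ 0.43175283 -0.12071389  0.10731119] [[-0.953, -0.302, 0.002], [-0.302, 0.953, -0.002], [-0.002, -0.002, -1.0]] [-0.32450626 -1.03842083 -0.73545736]
wrist
  u -0.02 65 v [-0.0117  0.0078] z 0.0205
  u -0.01 595 v [-0.0181  0.0088] z 0.0305
  u 0.0 434 v [-0.0182  0.009 ] z 0.0303
  u 0.01 334 v [-0.0176  0.0091] z 0.0301
  u 0.02 229 v [-0.0128  0.0049] z 0.024
  u 0.03 229 v [-0.0121  0.005 ] z 0.0235
  u 0.04 226 v [-0.0123  0.0051] z 0.0235
  u 0.05 204 v [-0.0115  0.0052] z 0.023
  u 0.06 202 v [-0.0116  0.0053] z 0.0228
  u 0.07 193 v [-0.011   0.0053] z 0.0224
  u 0.08 191 v [-0.0109  0.0064] z 0.022
  u 0.09 188 v [-0.011   0.0065] z 0.0215
  u 0.1 170 v [-0.0101  0.0066] z 0.021
  u 0.11 167 v [-0.0103  0.0067] z 0.0207
  u 0.12 27 v [-0.0104  0.0068] z 0.0193
  u 0.15 16 v [-0.0043  0.0039] z 0.0198
  u 0.16 98 v [-0.0086  0.0072] z 0.019
scene
  u -0.01 37 v [-0.0191  0.0105] z 0.0305
  u 0.0 46 v [-0.0174  0.0097] z 0.0298
  u 0.01 70 v [-0.0169  0.0122] z 0.0291
  u 0.02 28 v [-0.0124  0.0018] z 0.0284
  u 0.03 25 v [-0.0107  0.0039] z 0.0237
  u 0.04 25 v [-0.0119  0.0
[... 584 characters left out ...]
0.0297
  u 0.0 48 v [-0.0183  0.0079] z 0.0301
  u 0.01 40 v [-0.018   0.0084] z 0.0294
  u 0.02 13 v [-0.0101  0.0018] z 0.0234
  u 0.03 26 v [-0.012   0.0036] z 0.0234
  u 0.04 26 v [-0.0114  0.0041] z 0.0225
  u 0.05 24 v [-0.0111  0.005 ] z 0.0213
  u 0.06 23 v [-0.0119  0.0053] z 0.0215
  u 0.07 24 v [-0.0103  0.0048] z 0.0206
  u 0.08 24 v [-0.0103  0.0051] z 0.0208
  u 0.09 22 v [-0.0102  0.0048] z 0.0205
  u 0.1 19 v [-0.0097  0.002 ] z 0.0213
  u 0.11 18 v [-0.0096  0.0008] z 0.0201
  u 0.12 14 v [-0.0088  0.0007] z 0.0201
  u 0.13 19 v [-0.009   0.0027] z 0.0201
  u 0.14 15 v [-0.0085  0.0055] z 0.0188
  u 0.15 21 v [-0.0084  0.0077] z 0.019
  u 0.16 12 v [-0.0077  0.0063] z 0.0189
```

View pics/w4.png

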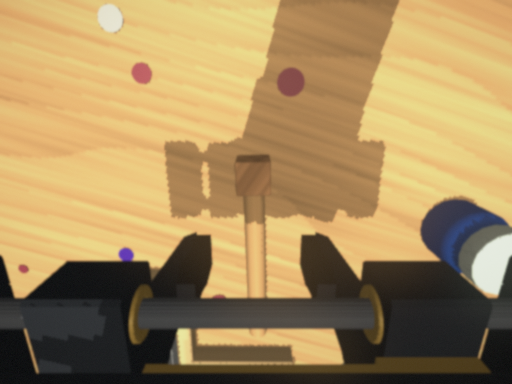

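The wrist view shows the stick lying flat, its cube at (253,175) and the rod running down the picture, with clear table around. The cube centre is about (0.4155, -0.130), its height 0.030, and the stick's yaw 18.8°. I'll grip it by the cube.

Emit:
carry_out(travel=[[0.018,-0.004,0.02],[0.018,-0.004,0.05],[0.018,-0.004,0.08],[0.018,-0.004,0.096],[0.018,-0.004,0.103],[0.018,-0.004,0.103]], yaw=[-1.2,-1.2,-1.2,-1.2,-1.2,-1.2])

```text
time: 7.65
eef_pos: [0.4171, -0.1284, 0.0021]
orientation: [[-0.946, -0.323, -0.001], [-0.323, 0.946, 0.001], [0.0, 0.001, -1.0]]
wrist_force: [-0.3, -0.2, 0.8]
finger_gap: 0.549
gripper_force: 0.0
```

Emit:
carry_out(travel=[[0,0,0],[0,0,0],[0,0,0],[0,0,0],[0,0,0]], yaw=[0,0,0,0,0], grip=0.2, force=25)

```text
time: 8.15
eef_pos: [0.4172, -0.1293, 0.0033]
orientation: [[-0.947, -0.322, 0.001], [-0.322, 0.947, -0.0], [-0.001, -0.001, -1.0]]
wrist_force: [-1.0, 0.0, 6.2]
finger_gap: 0.317
gripper_force: 25.0
```

Emit:
carry_out(travel=[[0,0,-0.02],[0,0,-0.05],[0,0,-0.08],[0,0,-0.08],[0,0,-0.08]], yaw=[0,0,0,0,0])

```text
time: 8.65
eef_pos: [0.4167, -0.1295, 0.083]
orientation: [[-0.947, -0.322, 0.001], [-0.322, 0.947, -0.001], [-0.001, -0.001, -1.0]]
wrist_force: [-0.0, 0.1, -1.5]
finger_gap: 0.32
gripper_force: 25.0
```

Run:
```python
from st import *
o=observe();print(o["eef_pos"],o["orientation"].round(3).tolist(),o["wrist_force"],o["finger_gap"])
for n in("scene","side"):
    s=snapshot(n);W=pts(s);print(n);prof(W,o["eef_pos"][:2],np.arange(.02,.19,.02),z0=.06,z1=.13)
```

```text
[ 0.41669179 -0.12949268  0.08299783] [[-0.947, -0.322, 0.001], [-0.322, 0.947, -0.001], [-0.001, -0.001, -1.0]] [-0.01274025  0.12174841 -1.46134929] 0.32032428201943763
scene
  u 0.02 31 v [-0.017   0.0084] z 0.1044
  u 0.04 31 v [-0.0074  0.0088] z 0.1017
  u 0.06 27 v [-0.0068  0.0064] z 0.1005
  u 0.08 30 v [-0.0062  0.01  ] z 0.1006
  u 0.1 29 v [-0.0062  0.0101] z 0.0989
  u 0.12 30 v [-0.0053  0.0113] z 0.0988
  u 0.14 30 v [-0.0041  0.0115] z 0.0976
  u 0.16 49 v [-0.0034  0.0136] z 0.098
side
  u 0.02 4 v [0.001  0.0071] z 0.101
  u 0.14 6 v [-0.0004  0.0076] z 0.0976
  u 0.16 9 v [-0.003  0.011] z 0.0964
```

Emit:
carry_out(travel=[[0,-0.02,-0.01],[0,-0.045,-0.01],[0,-0.07,-0.01],[-0.01,-0.09,-0.01],[-0.026,-0.095,-0.01],[-0.026,-0.095,-0.01],[-0.026,-0.095,-0.01]], yaw=[0,0,0.5,1,1.3,1.3,1.3])

```text
time: 9.45
eef_pos: [0.4707, -0.2097, 0.0916]
orientation: [[-0.953, -0.302, -0.002], [-0.302, 0.953, 0.001], [0.002, 0.002, -1.0]]
wrist_force: [-0.5, -0.1, -0.2]
finger_gap: 0.318
gripper_force: 25.0
```

```bash
cat > hov.py <<'E'
from st import *
import sys
o=observe();e=o["eef_pos"];print(o["time"],e,o["orientation"].round(3).tolist(),o["wrist_force"])
O=np.array([.665,-.151]);print("tcp in jig",(e[:2]-O)@R)
for n in("wrist","scene","side"):
    s=snapshot(n);W=pts(s);P=W[np.isfinite(W[...,0])];q=np.c_[(P[:,:2]-O)@R,P[:,2]]
    np.savez(f"hov_{n}.npz",**s)
    if n=="wrist": cv2.imwrite(sys.argv[1],s["color"][...,::-1])
    for nm,z0,z1 in(("cheek",.051,.062),("rod",.072,.12)):
        print(n,nm)
        for x in np.arange(-.2,.01,.015):
            k=q[(abs(q[:,0]-x)<.005)&(abs(q[:,1])<.027)&(q[:,2]>z0)&(q[:,2]<z1)]
            if len(k)>4: print("  ",x.round(3),len(k),np.percentile(k[:,1],[2,98]).round(4),np.percentile(k[:,2],95).round(4), "max neg",k[k[:,1]<0,1].max().round(4) if (k[:,1]<0).any() else None,"min pos",k[k[:,1]>0,1].min().round(4) if (k[:,1]>0).any() else None)
E
python3 hov.py pics/w5.png
```

```text
9.45 [ 0.47068337 -0.20973933  0.0915788 ] [[-0.953, -0.302, -0.002], [-0.302, 0.953, 0.001], [0.002, 0.002, -1.0]] [-0.46543986 -0.05010929 -0.18706863]
tcp in jig [-0.20298632  0.00241144]
wrist cheek
   -0.11 199 [-0.0192  0.0199] 0.059 max neg -0.0125 min pos 0.0145
   -0.095 195 [-0.0196  0.0201] 0.0589 max neg -0.0126 min pos 0.0141
   -0.08 11 [-0.0175  0.0196] 0.0581 max neg -0.013 min pos 0.015
wrist rod
   -0.2 1171 [-0.0136  0.0163] 0.1182 max neg -0.0003 min pos 0.0002
   -0.185 65 [-0.0066  0.0099] 0.1122 max neg -0.0004 min pos 0.0001
   -0.17 8 [-0.0018  0.0026] 0.1116 max neg -0.002 min pos 0.0001
   -0.155 455 [-0.0067  0.0106] 0.1107 max neg -0.0005 min pos 0.0
   -0.14 242 [-0.0065  0.0104] 0.1101 max neg -0.0 min pos 0.0
scene cheek
   -0.125 20 [-0.0186  0.0178] 0.0584 max neg -0.0106 min pos 0.0145
   -0.11 24 [-0.0183  0.0182] 0.0589 max neg -0.0093 min pos 0.0143
   -0.095 22 [-0.0189  0.0186] 0.0578 max neg -0.012 min pos 0.0155
   -0.08 21 [-0.0189  0.0175] 0.058 max neg -0.0112 min pos 0.0154
   -0.065 24 [-0.0184  0.0213] 0.0581 max neg -0.0113 min pos 0.0
[... 988 characters left out ...]
ax neg -0.0005 min pos 0.0003
   -0.05 32 [-0.0043  0.0106] 0.1066 max neg -0.0002 min pos 0.0001
   -0.035 8 [-0.0028  0.0092] 0.1038 max neg -0.0003 min pos 0.0009
side cheek
   -0.125 12 [-0.0187 -0.0118] 0.058 max neg -0.0117 min pos None
   -0.11 9 [-0.0188 -0.0146] 0.0573 max neg -0.0144 min pos None
   -0.08 7 [-0.019  -0.0151] 0.0578 max neg -0.015 min pos None
   -0.065 5 [-0.0189 -0.0149] 0.0565 max neg -0.0148 min pos None
side rod
   -0.2 45 [-0.0262  0.0171] 0.1177 max neg -0.0006 min pos 0.0
   -0.185 8 [-0.0031  0.0077] 0.1117 max neg -0.0002 min pos 0.0002
   -0.17 10 [0.0007 0.0089] 0.111 max neg None min pos 0.0005
   -0.14 7 [0.0048 0.0098] 0.11 max neg None min pos 0.0047
```

View pics/w5.png

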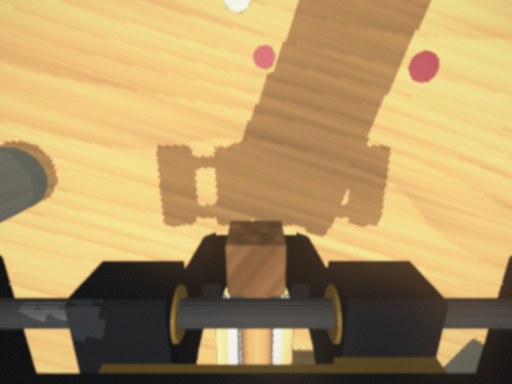

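The wrist view shows the cube held at (255,260) and the rod over the groove's cheeks. The rod is about 1.5 mm too far to +y and the tip about 37 mm before the stop, short of the hood. I'll shift it and lower.

Emit:
carry_out(travel=[[0,-0.0015,0.01],[0,-0.0015,0.02],[0,-0.0015,0.03],[0,-0.0015,0.038],[0,-0.0015,0.044],[0,-0.0015,0.047],[0,-0.0015,0.047]], yaw=[0,0,0,0,0,0,0])

```text
time: 10.3
eef_pos: [0.4721, -0.2119, 0.0453]
orientation: [[-0.954, -0.301, -0.001], [-0.301, 0.954, 0.0], [0.0, 0.0, -1.0]]
wrist_force: [0.6, -0.3, -0.7]
finger_gap: 0.313
gripper_force: 25.0
```

Emit:
carry_out(travel=[[0,0,0.001],[0,0,0.003],[0,0,0.005],[0,0,0.007],[0,0,0.007],[0,0,0.007]], yaw=[0,0,0,0,0,0], force=14)

```text
time: 10.9
eef_pos: [0.4723, -0.2121, 0.0388]
orientation: [[-0.954, -0.301, 0.0], [-0.301, 0.954, -0.0], [-0.0, -0.0, -1.0]]
wrist_force: [-0.0, -0.1, -0.6]
finger_gap: 0.316
gripper_force: 14.0
```

```bash
sed -i 's/(("cheek",.051,.062),("rod",.072,.12))/(("rod",.046,.072),)/; s/abs(q\[:,1\])<.027/abs(q[:,1])<.0125/' hov.py; python3 hov.py pics/w6.png
```

```text
10.9 [ 0.47232314 -0.21207273  0.03875439] [[-0.954, -0.301, 0.0], [-0.301, 0.954, -0.0], [-0.0, -0.0, -1.0]] [-0.03155872 -0.05853484 -0.56708019]
tcp in jig [-0.20212411 -0.00030704]
wrist rod
   -0.2 960 [-0.012   0.0119] 0.0654 max neg -0.0001 min pos 0.0003
   -0.185 70 [-0.0091  0.0074] 0.0631 max neg -0.0001 min pos 0.0004
   -0.155 443 [-0.0094  0.0074] 0.0582 max neg -0.0 min pos 0.0
   -0.14 275 [-0.0092  0.0076] 0.0576 max neg -0.0005 min pos 0.0
scene rod
   -0.2 28 [-0.0098  0.0114] 0.0654 max neg -0.0 min pos 0.0013
   -0.185 43 [-0.0116  0.0107] 0.0628 max neg -0.0007 min pos 0.0
   -0.17 27 [-0.0082  0.0066] 0.0574 max neg -0.0001 min pos 0.0004
   -0.155 25 [-0.0082  0.0074] 0.0571 max neg -0.0011 min pos 0.0012
   -0.14 28 [-0.0069  0.0076] 0.0573 max neg -0.0007 min pos 0.0003
   -0.125 32 [-0.0118  0.0078] 0.0572 max neg -0.0005 min pos 0.0003
   -0.11 26 [-0.0117  0.0093] 0.0566 max neg -0.0002 min pos 0.001
   -0.095 31 [-0.0122  0.0081] 0.0566 max neg -0.0006 min pos 0.0002
   -0.08 28 [-0.0118  0.0086] 0.0565 max neg -0.0007 min pos 0.0001
   -0.065 32 [-0.012
[... 155 characters left out ...]
max neg -0.0017 min pos 0.0006
   -0.02 39 [-0.0111  0.0105] 0.065 max neg -0.0007 min pos 0.0007
   -0.005 29 [-0.0118  0.0117] 0.0647 max neg -0.0013 min pos 0.0002
   0.01 95 [-0.0119  0.0119] 0.0707 max neg -0.0 min pos 0.0005
side rod
   -0.2 35 [-0.0113  0.0108] 0.0647 max neg -0.0008 min pos 0.0006
   -0.185 8 [-0.0048  0.0035] 0.0601 max neg -0.0022 min pos 0.0003
   -0.17 10 [-0.0034  0.0069] 0.0581 max neg -0.001 min pos 0.0016
   -0.14 5 [0.0002 0.0077] 0.0572 max neg None min pos 0.0
   -0.02 8 [-0.0121 -0.0063] 0.0657 max neg -0.0061 min pos None
   -0.005 12 [-0.0124  0.001 ] 0.0696 max neg -0.001 min pos 0.0015
   0.01 15 [-0.0122  0.0076] 0.0704 max neg -0.0015 min pos 0.0012
```

Emit:
carry_out(travel=[[0,0.001,0.001],[0,0.001,0.002],[0,0.001,0.003],[0,0.001,0.003]], yaw=[0,0,0,0])

```text
time: 11.45
eef_pos: [0.4719, -0.211, 0.0356]
orientation: [[-0.954, -0.301, -0.0], [-0.301, 0.954, 0.0], [0.0, 0.0, -1.0]]
wrist_force: [-0.0, 0.0, 1.0]
finger_gap: 0.32
gripper_force: 14.0
```

Emit:
carry_out(travel=[[0,0,0.0005],[0,0,0.001],[0,0,0.001],[0,0,0.001]], yaw=[0,0,0,0])

```text
time: 11.85
eef_pos: [0.4719, -0.211, 0.0347]
orientation: [[-0.954, -0.301, -0.0], [-0.301, 0.954, 0.0], [0.0, 0.0, -1.0]]
wrist_force: [-0.0, 0.3, 0.7]
finger_gap: 0.314
gripper_force: 14.0
```

```bash
python3 hov.py pics/w7.png | grep -v " 0.01 \|-0.005"
```

```text
11.85 [ 0.47192202 -0.21098544  0.03470964] [[-0.954, -0.301, -0.0], [-0.301, 0.954, 0.0], [0.0, 0.0, -1.0]] [-0.04658863  0.28255458  0.66481165]
tcp in jig [-0.20217971  0.00085053]
wrist rod
   -0.2 972 [-0.012   0.0119] 0.0614 max neg -0.0004 min pos 0.0001
   -0.185 66 [-0.0081  0.0084] 0.0553 max neg -0.0004 min pos 0.0001
   -0.17 7 [-0.0034  0.0039] 0.0561 max neg -0.0004 min pos 0.0001
   -0.155 456 [-0.0088  0.0084] 0.0554 max neg -0.0004 min pos 0.0001
   -0.14 214 [-0.0085  0.0087] 0.055 max neg -0.0005 min pos 0.0001
scene rod
   -0.2 25 [-0.0094  0.0114] 0.0615 max neg -0.0007 min pos 0.0
   -0.185 42 [-0.0113  0.011 ] 0.0605 max neg -0.0004 min pos 0.0003
   -0.17 23 [-0.0062  0.0065] 0.0543 max neg -0.0001 min pos 0.0008
   -0.155 28 [-0.006   0.0091] 0.0547 max neg -0.0 min pos 0.0007
   -0.14 25 [-0.0075  0.0072] 0.055 max neg -0.0001 min pos 0.0002
   -0.125 25 [-0.0119  0.0091] 0.0565 max neg -0.0001 min pos 0.0012
   -0.11 26 [-0.0121  0.0082] 0.0569 max neg -0.001 min pos 0.0005
   -0.095 27 [-0.0115  0.0084] 0.0565 max neg -0.0002 min pos 0.0004
   -0.08 28 [-0.011   0.0085] 0.0553 max neg -0.0012 min pos 0.0002
   -0.065 25 [-0.0117  0.0081] 0.0554 max neg -0.0002 min pos 0.0004
   -0.05 26 [-0.012   0.0094] 0.0548 max neg -0.0007 min pos 0.0001
   -0.035 16 [-0.0122  0.0084] 0.0567 max neg -0.0014 min pos 0.0004
   -0.02 41 [-0.0123  0.0122] 0.0655 max neg -0.0008 min pos 0.0002
side rod
   -0.2 39 [-0.0113  0.0115] 0.0607 max neg -0.0003 min pos 0.0007
   -0.185 9 [-0.0029  0.0064] 0.0554 max neg -0.0006 min pos 0.0012
   -0.17 10 [-0.001   0.0081] 0.0548 max neg -0.0 min pos 0.0014
   -0.155 7 [0.0011 0.0077] 0.0548 max neg None min pos 0.0011
   -0.02 5 [-0.0104 -0.0063] 0.0654 max neg -0.0063 min pos None
```

The stick is seated: the rod's top is level at about 0.055 and the wrist force is small. Pushing it under the hood.

Emit:
carry_out(travel=[[-0.004,0,0],[-0.008,0,0],[-0.012,0,0],[-0.016,0,0],[-0.02,0,0],[-0.024,0,0],[-0.028,0,0],[-0.028,0,0]], yaw=[0,0,0,0,0,0,0,0], force=10)

```text
time: 12.8
eef_pos: [0.4996, -0.2024, 0.0348]
orientation: [[-0.954, -0.301, 0.001], [-0.301, 0.954, 0.0], [-0.001, -0.0, -1.0]]
wrist_force: [0.9, 0.9, 0.1]
finger_gap: 0.317
gripper_force: 10.0
```

Emit:
carry_out(travel=[[-0.001,0,0],[-0.002,0,0],[-0.003,0,0],[-0.004,0,0],[-0.005,0,0],[-0.005,0,0]], yaw=[0,0,0,0,0,0])

```text
time: 13.4
eef_pos: [0.5037, -0.2011, 0.0348]
orientation: [[-0.954, -0.301, 0.0], [-0.301, 0.954, -0.0], [-0.0, -0.0, -1.0]]
wrist_force: [0.4, 0.7, -0.1]
finger_gap: 0.314
gripper_force: 10.0
```

Emit:
carry_out(travel=[[-0.001,0,0],[-0.002,0,0],[-0.003,0,0],[-0.003,0,0]], yaw=[0,0,0,0])

```text
time: 13.8
eef_pos: [0.5066, -0.2002, 0.0348]
orientation: [[-0.954, -0.301, 0.0], [-0.301, 0.954, -0.0], [-0.0, -0.0, -1.0]]
wrist_force: [0.8, -0.1, 0.2]
finger_gap: 0.321
gripper_force: 10.0
```

Emit:
carry_out(travel=[[-0.001,0,0],[-0.002,0,0],[-0.002,0,0]], yaw=[0,0,0])

```text
time: 14.1
eef_pos: [0.5085, -0.1996, 0.0348]
orientation: [[-0.954, -0.301, 0.0], [-0.301, 0.954, -0.0], [-0.0, -0.0, -1.0]]
wrist_force: [0.1, 0.8, -0.1]
finger_gap: 0.317
gripper_force: 10.0
```

Emit:
carry_out(travel=[[-0.001,0,0],[-0.002,0,0],[-0.002,0,0]], yaw=[0,0,0])

```text
time: 14.4
eef_pos: [0.5104, -0.199, 0.0348]
orientation: [[-0.954, -0.301, 0.0], [-0.301, 0.954, -0.0], [-0.0, -0.0, -1.0]]
wrist_force: [0.2, -0.2, 0.7]
finger_gap: 0.314
gripper_force: 10.0
```

Emit:
carry_out(travel=[[-0.001,0,0],[-0.002,0,0],[-0.002,0,0]], yaw=[0,0,0])

```text
time: 14.7
eef_pos: [0.511, -0.1986, 0.0345]
orientation: [[-0.954, -0.3, -0.002], [-0.3, 0.954, -0.0], [0.002, 0.0, -1.0]]
wrist_force: [-3.2, -1.0, 1.7]
finger_gap: 0.315
gripper_force: 10.0
```

```bash
python3 hov.py pics/w8.png | grep -A3 "tcp"
python3 - <<'E'
from st import *
o=observe();print(o["wrist_force"])
s=dict(np.load("hov_wrist.npz"));W=pts(s);P=W[np.isfinite(W[...,0])];q=np.c_[(P[:,:2]-np.array([.665,-.151]))@R,P[:,2]]
k=q[(abs(q[:,1])<.012)&(q[:,2]>.056)&(q[:,2]<.064)&(q[:,0]<-.12)]
print("cube top x range",np.percentile(k[:,0],[1,99]))
E
```

```text
tcp in jig [-0.16122087  0.00088575]
wrist rod
   -0.17 1047 [-0.012  0.012] 0.0612 max neg -0.0003 min pos 0.0001
   -0.155 948 [-0.0118  0.012 ] 0.0611 max neg -0.0004 min pos 0.0001
[-5.50454128 -0.64710132  1.00152179]
cube top x range [-0.17725691 -0.14968392]
```

The stick is against the stop, with 3–5 N of resistance, and the cube's front face measures 149.7 mm before the stop face (150 expected). Releasing.

Emit:
carry_out(travel=[[0,0,0],[0,0,0],[0,0,0],[0,0,-0.02],[0,0,-0.05],[0,0,-0.09],[0,0,-0.12],[0,0,-0.12]], yaw=[0,0,0,0,0,0,0,0], grip=0.5)

```text
time: 15.65
eef_pos: [0.5153, -0.1991, 0.159]
orientation: [[-0.954, -0.301, 0.008], [-0.301, 0.954, -0.003], [-0.007, -0.005, -1.0]]
wrist_force: [0.3, -0.3, 0.2]
finger_gap: 0.496
gripper_force: 0.0
```

```bash
python3 hov.py pics/w9.png | grep -v " 0.01 \|-0.005"
python3 - <<'E'
from st import *
s=dict(np.load("hov_wrist.npz"));O=np.array([.665,-.151])
for n in("wrist","scene","side"):
    W=pts(dict(np.load(f"hov_{n}.npz")));P=W[np.isfinite(W[...,0])];q=np.c_[(P[:,:2]-O)@R,P[:,2]]
    k=q[(abs(q[:,1])<.012)&(q[:,2]>.0565)&(q[:,2]<.064)&(q[:,0]<-.12)&(q[:,0]>-.2)]
    if len(k):print(n,"cube x",np.percentile(k[:,0],[1,99]))
    k=q[(q[:,2]>.088)&(q[:,2]<.1)&(abs(q[:,0]+.012)<.03)&(abs(q[:,1]-.1)<.04)]
    if len(k):print(n,"knob",len(k),k.min(0),k.max(0))
    k=q[(abs(q[:,1])<.02)&(q[:,2]>.066)&(q[:,2]<.075)&(abs(q[:,0])<.03)]
    if len(k):print(n,"stopplate",len(k),np.percentile(k[:,0],[2,98]),np.percentile(k[:,1],[2,98]))
E
```

```text
tcp in jig [-0.15722893 -0.00080962]
wrist rod
   -0.17 329 [-0.0123  0.0117] 0.0603 max neg -0.0003 min pos 0.0005
   -0.155 313 [-0.0124  0.0119] 0.0605 max neg -0.0003 min pos 0.0006
   -0.14 195 [-0.0076  0.009 ] 0.0547 max neg -0.0002 min pos 0.0006
   -0.125 189 [-0.0088  0.0084] 0.0548 max neg -0.0002 min pos 0.0007
   -0.11 176 [-0.0078  0.0084] 0.0545 max neg -0.0002 min pos 0.0007
   -0.095 166 [-0.0079  0.0086] 0.0547 max neg -0.0001 min pos 0.0008
   -0.08 159 [-0.008   0.0088] 0.0548 max neg -0.0001 min pos 0.0008
   -0.065 148 [-0.0081  0.0079] 0.0547 max neg -0.0001 min pos 0.0009
   -0.05 143 [-0.0082  0.0081] 0.0548 max neg -0.0001 min pos 0.0009
   -0.02 8 [-0.0067  0.0107] 0.0658 max neg -0.0 min pos 0.005
scene rod
   -0.17 38 [-0.0118  0.0122] 0.0597 max neg -0.0004 min pos 0.0004
   -0.155 43 [-0.012   0.0109] 0.06 max neg -0.0004 min pos 0.0004
   -0.125 26 [-0.0121  0.0089] 0.0555 max neg -0.0012 min pos 0.0002
   -0.11 26 [-0.0117  0.0081] 0.0558 max neg -0.0001 min pos 0.0004
   -0.095 24 [-0.012   0.0093] 0.0566 max neg -0.0002 min pos 0.001
   -0.08 31 [-0
[... 882 characters left out ...]
 17 [-0.0075  0.0077] 0.0534 max neg -0.0005 min pos 0.0005
   -0.035 7 [-0.0112 -0.0024] 0.0543 max neg -0.0022 min pos None
   -0.02 11 [-0.0115 -0.0039] 0.0636 max neg -0.0037 min pos None
wrist cube x [-0.17709975 -0.15020066]
wrist stopplate 526 [-0.00416208  0.01227873] [-0.01902121  0.01894444]
scene cube x [-0.17574392 -0.14747695]
scene knob 37 [-0.01820403  0.09981524  0.08842568] [-0.00140944  0.1138831   0.09746663]
scene stopplate 103 [-0.01132642  0.0149687 ] [-0.01873803  0.01888609]
side cube x [-0.17900942 -0.15036735]
side knob 20 [-0.02159233  0.0992998   0.0882671 ] [-0.0101701   0.11130607  0.09709546]
side stopplate 30 [-0.00191182  0.01219638] [-0.01944093 -0.00301222]
```

View pics/w9.png

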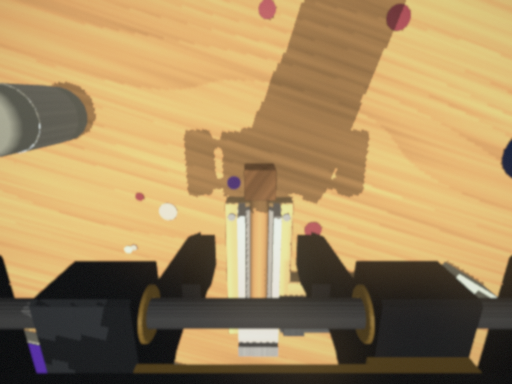

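The wrist view shows the stick released in the groove, with the cube at (260,180) and the rod under the hood at (258,330). It measures as home: cube front 150 mm before the stop face, top level at 0.0547. Next I go above the knob and turn so the fingers close along the jig's x.

Emit:
carry_out(travel=[[-0.01,0.01,0],[-0.03,0.02,0],[-0.05,0.035,0],[-0.07,0.05,0],[-0.09,0.065,0],[-0.11,0.08,0],[-0.13,0.095,0],[-0.149,0.104,0]], yaw=[8,16,24,32,40,48,56,64])

```text
time: 16.6
eef_pos: [0.6223, -0.0525, 0.1528]
orientation: [[-0.685, 0.728, -0.003], [0.728, 0.685, 0.001], [0.002, -0.002, -1.0]]
wrist_force: [-0.2, -0.3, -0.4]
finger_gap: 0.497
gripper_force: 0.0
```

Emit:
carry_out(travel=[[0,0,0],[0,0,0],[0,0,0],[0,0,0],[0,0,0]], yaw=[8,16,24,26,26])

```text
time: 17.1
eef_pos: [0.6219, -0.0543, 0.153]
orientation: [[-0.301, 0.954, -0.003], [0.954, 0.301, -0.0], [0.0, -0.003, -1.0]]
wrist_force: [-1.5, -0.6, 0.0]
finger_gap: 0.5
gripper_force: 0.0
```

Run:
```python
from st import *
O=np.array([.665,-.151]);o=observe();e=o["eef_pos"];print(o["time"],e,o["orientation"].round(3).tolist(),"tcp jig",(e[:2]-O)@R,o["q"])
s=snapshot("wrist");W=pts(s);P=W[np.isfinite(W[...,0])];q=np.c_[(P[:,:2]-O)@R,P[:,2]]
k=q[(q[:,2]>.0925)&(q[:,2]<.1)&(abs(q[:,0]+.012)<.03)&(abs(q[:,1]-.1)<.04)]
print(len(k),np.percentile(k,[2,98],axis=0) if len(k) else "")
cv2.imwrite("pics/w10.png",s["color"][...,::-1])
```

```text
17.1 [ 0.62192785 -0.05425374  0.15296553] [[-0.301, 0.954, -0.003], [0.954, 0.301, -0.0], [0.0, -0.003, -1.0]] tcp jig [-0.01198647  0.1052206 ] [ 6.51849735 34.18670229 -7.98924703 95.61602227  5.8211698  50.75960525
 13.71755561]
333 [[-0.01763633  0.09998548  0.09345424]
 [-0.00296771  0.11139065  0.09696575]]
```

The wrist camera puts the knob top at jig (-0.010, 0.1055), height 0.095. Lowering around it.

Emit:
carry_out(travel=[[0,0.0015,0.02],[0,0.0015,0.045],[0,0.0015,0.065],[0,0.0015,0.08],[0,0.0015,0.088],[0,0.0015,0.088]], yaw=[0,0,0,0,0,0])

```text
time: 17.75
eef_pos: [0.6235, -0.054, 0.0656]
orientation: [[-0.301, 0.954, -0.002], [0.954, 0.301, 0.0], [0.001, -0.002, -1.0]]
wrist_force: [-0.5, -0.8, -0.4]
finger_gap: 0.499
gripper_force: 0.0
```

Emit:
carry_out(travel=[[0,0,0],[0,0,0],[0,0,0],[0,0,0],[0,0,0]], yaw=[0,0,0,0,0], grip=0.05, force=30)

```text
time: 18.25
eef_pos: [0.6232, -0.0546, 0.0672]
orientation: [[-0.3, 0.954, -0.002], [0.954, 0.3, -0.001], [-0.0, -0.002, -1.0]]
wrist_force: [-3.9, -0.5, 5.8]
finger_gap: 0.178
gripper_force: 30.0
```

Emit:
carry_out(travel=[[-0.005,0,0],[-0.01,0,0],[-0.015,0,0],[-0.02,0,0],[-0.025,0,0],[-0.028,0,0],[-0.03,0,0],[-0.03,0,0]], yaw=[0,0,0,0,0,0,0,0])

```text
time: 19.05
eef_pos: [0.6313, -0.0807, 0.0672]
orientation: [[-0.301, 0.953, -0.004], [0.953, 0.301, 0.002], [0.003, -0.003, -1.0]]
wrist_force: [-8.2, 4.7, 8.6]
finger_gap: 0.178
gripper_force: 30.0
```

Run:
```python
from st import *
O=np.array([.665,-.151]);o=observe();e=o["eef_pos"];print(o["time"],e,"tcp jig",(e[:2]-O)@R,o["wrist_force"])
for n in("wrist","scene","side"):
    s=snapshot(n);W=pts(s);P=W[np.isfinite(W[...,0])];q=np.c_[(P[:,:2]-O)@R,P[:,2]]
    k=q[(q[:,2]>.0915)&(q[:,2]<.0985)&(abs(q[:,0]+.011)<.007)&(abs(q[:,1]-.09)<.04)]
    if len(k): print(n,len(k),np.percentile(k,[2,98],axis=0).round(4).tolist())
    k=q[(abs(q[:,1])<.012)&(q[:,2]>.0565)&(q[:,2]<.064)&(q[:,0]<-.12)&(q[:,0]>-.2)]
    if len(k):print(n,"cube x",np.percentile(k[:,0],[1,99]))
```

```text
19.05 [ 0.6313327  -0.08074413  0.06718962] tcp jig [-0.01098273  0.07712817] [-8.2256997   4.73128986  8.55010558]
wrist 790 [[-0.0177, 0.0731, 0.0919], [-0.0041, 0.0844, 0.0969]]
wrist cube x [-0.1584651 -0.1239468]
scene 2 [[-0.0129, 0.0729, 0.0917], [-0.0081, 0.0739, 0.0922]]
scene cube x [-0.17584826 -0.14154279]
side cube x [-0.17838219 -0.14824106]
```

Emit:
carry_out(travel=[[-0.002,0,0],[-0.004,0,0],[-0.004,0,0],[-0.004,0,0]], yaw=[0,0,0,0])

```text
time: 19.6
eef_pos: [0.6321, -0.0833, 0.0672]
orientation: [[-0.302, 0.953, -0.005], [0.953, 0.302, 0.003], [0.005, -0.004, -1.0]]
wrist_force: [-9.7, 6.3, 9.4]
finger_gap: 0.176
gripper_force: 30.0
```

Run:
```python
from st import *
O=np.array([.665,-.151]);o=observe();e=o["eef_pos"];print(o["time"],"tcp jig",(e[:2]-O)@R,o["wrist_force"])
s=snapshot("wrist");W=pts(s);P=W[np.isfinite(W[...,0])];q=np.c_[(P[:,:2]-O)@R,P[:,2]]
k=q[(q[:,2]>.0915)&(q[:,2]<.0985)&(abs(q[:,0]+.011)<.007)&(abs(q[:,1]-.09)<.04)]
print(len(k),np.percentile(k,[2,98],axis=0).round(4).tolist())
```

```text
19.6 tcp jig [-0.01100543  0.07447665] [-9.67683806  6.3418765   9.42911516]
794 [[-0.0177, 0.0703, 0.092], [-0.0041, 0.0816, 0.097]]
```

The slide is at its end: the knob has moved 29.7 mm, with 9 N along the slide. Letting go.

Emit:
carry_out(travel=[[0,0,0],[0,0,0],[0,0,0],[0,0,0],[0,0,-0.03],[0,0,-0.08],[0,0,-0.12],[0,0,-0.12]], yaw=[0,0,0,0,0,0,0,0], grip=0.7)

```text
time: 20.45
eef_pos: [0.6385, -0.087, 0.1932]
orientation: [[-0.3, 0.954, 0.011], [0.954, 0.3, -0.001], [-0.004, 0.01, -1.0]]
wrist_force: [-0.1, 0.1, 0.2]
finger_gap: 0.701
gripper_force: 0.0
```

Run:
```python
from st import *
O=np.array([.665,-.151]);o=observe();print(o["time"],o["eef_pos"],o["wrist_force"])
for n in("wrist","scene","side"):
    s=snapshot(n);W=pts(s);P=W[np.isfinite(W[...,0])];q=np.c_[(P[:,:2]-O)@R,P[:,2]]
    k=q[(q[:,2]>.0915)&(q[:,2]<.0985)&(abs(q[:,0]+.011)<.012)&(abs(q[:,1]-.09)<.04)]
    if len(k): print(n,"knob",len(k),np.percentile(k,[2,98],axis=0).round(4).tolist())
    k=q[(abs(q[:,1])<.012)&(q[:,2]>.0565)&(q[:,2]<.064)&(q[:,0]<-.12)&(q[:,0]>-.2)]
    if len(k):print(n,"cube x",np.percentile(k[:,0],[1,99]))
    if n=="side": cv2.imwrite("pics/end.png",cv2.resize(s["color"][70:320,120:420,::-1],(720,600)))
```

```text
20.45 [ 0.63854496 -0.08699767  0.19317783] [-0.08786494  0.07804574  0.20009384]
wrist knob 277 [[-0.0178, 0.0994, 0.0932], [-0.0029, 0.1112, 0.0972]]
wrist cube x [-0.17616742 -0.12852632]
scene knob 28 [[-0.0155, 0.0999, 0.0921], [-0.0009, 0.1111, 0.0959]]
scene cube x [-0.17483163 -0.14698978]
side knob 21 [[-0.0195, 0.0998, 0.0915], [-0.0056, 0.1109, 0.0965]]
side cube x [-0.17934279 -0.12879974]
```

View pics/end.png

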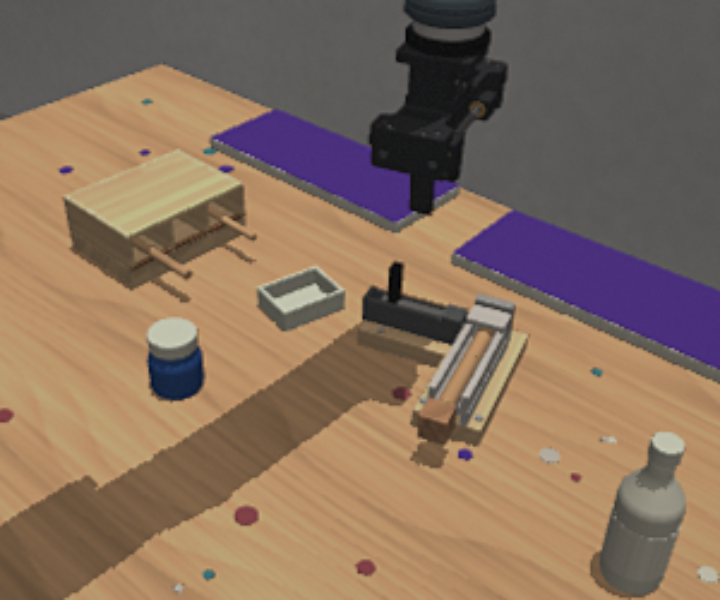

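The final view shows the stick home in the groove (cube at (437,418)), the knob back home at (396,280), and the bystanders unmoved. Handing in.

```bash
python3 -c "
from station import *
print(sign_off())"
```

```text
the job is handed in; nothing more can be done
None
```

The job is handed in at about 20 s of robot time: the thick stick is home against the stop, the slide went to its end and was back home after I let go, and the other sticks, jar and bottle look unmoved; no verdict came back, and the snap-back speed was not measured.

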